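Dock the tub of live pupae in the free bay

ROBOT

A 7-joint arm with a two-finger parallel gripper is mounted at the origin on the work surface. World frame = base frame: x ahead of the robot, y to its left, z up, the work surface at z = 0. Lengths are in m, angles in rad, forces in N, time in s.
With the tool pointing down it reaches from about 0.425 to 0.875 m from the base axis. Payload 4.7 kg.
Tool frame: the origin (TCP) lies between the finger pads; the fingertips stand 11 mm ahead of it and the grasp point (between the pads) lies 8 mm behind it; z points along the fingers, y is the line along which they close (so a half turn about z gives the same grasp; the last joint's range is limited). The gripper opens to 87 mm and grips with 3 to 60 N. Pads are 19 mm wide; open, the fingers measure 117 mm over their backs; the gripper's body (75 mm by 190 mm) begins 51 mm behind the grasp point.
Start: joints at [1.307, 0.321, -0.07, 1.45, 0.023, 1.371, -0.057], TCP at [0.178, -0.625, 0.234] pointing down, gripper open.
Joint ranges: [-2.86, 2.86], [-0.3, 2.09], [-1.38, 1.24], [0.06, 2.45], [-1.56, 4.7], [0.09, 2.05], [-2.69, 2.69]. Speed limits (rad/s): [2.57, 2.57, 3.14, 3.14, 3.14, 3.14, 3.14].

INTERFACE

Orientations are given as a rotation vector (axis times angle).
In Python, from bench import ctrl gives the robot as it stands. The module is installed in compiled form; this text tells all that it offers.
- The arm moves only by the shell command python3 -m inch 'ROWS' [FORCE]. ROWS is JSON, a list of rows, each an object with "slide": the shift along the tool's x, y, z scaled (see below), a list of three; "angular": the turn, a rotation vector about the tool's x, y, z scaled (see below), a list of three; "claw": the opening, from -1 (shut) to 1 (fully open). In form: [{"slide": [tx, ty, tz], "angular": [rx, ry, rz], "claw": claw}, ...]. A call has 1 to 10 rows; each row is the pose to reach, as a shift and turn from the pose commanded when the call began, along the tool's axes at that moment; what a row does not reach only later rows make up. The controller multiplies each number of a shift by 0.25 m and each number of a turn by 30 degrees. A row lasts 1/10 s, in which the tool goes at most 50 mm and 8.59 degrees, less where a joint would pass 70% of its speed; a pose out of reach is approached as far as the arm can. A call with a number of a shift or a turn outside -1 to 1 is refused whole. A call with a gripper value outside its range is refused whole. The fingers move at their own pace and stop on an object; FORCE is the grip in N (left out, the last holds). Time passes only in rows, so rows that repeat a pose let the fingers close. It gives the time, the measured TCP pose, the force, the opening and the grip force at its end, in the units of the state.
- ctrl.get_state(): the state, without advancing time (a new reading comes with each control period).
- ctrl.get_image(name): name is "side" or "top" or "wrist"; returns a dict with "color" (400x640x3 uint8, red, green, blue), "depth" (400x640 float32, m along the optical axis (not along the pixel's ray), 0 where there is no reading), "camera_matrix" (3x3 intrinsics, pixels), "extrinsics" (4x4, takes a point from camera to world coordinates); the wrist camera has in their place "tool_from_camera" (4x4, takes a point from camera to tool coordinates, whose origin is the TCP and whose axes are the flange's). Camera axes: x right, y up, looking along -z (the intrinsics and any distortion apply to the point x, -y, -z); pixel columns grow to the right and rows downward; lengths in m; the calibration is good to about 2 mm. The wrist camera is an equidistant fisheye: a pixel r from the principal point sees the ray r / f radians off the axis. A picture is of the moment at which its call begins: read the wrist's pose just before it.
- ctrl.close_job(): hands the job in; it is judged then, once.
Trained networks look in the newest picture that a camera, given by its name, has taken for a name from the list of things; names that differ only in an ending like _2 or _b are one class to them, and where a whole thing is asked for, a point or a joint stands for the part that bears it (a point fixed in the world has none). Each returns a list of dicts, best first, with "confidence" (0 to 1); they miss things now and then, are a little off and sometimes report something else, mostly with a low value. They report only what shows in the picture. A call takes as long as a camera call. They do not tell look-alikes from the thing itself.
- ctrl.find_in(query, camera): "bbox" ([centre column, centre row, width, height] in pixels, round what is visible of it).
- ctrl.outline_of(query, camera): "mask" (400x640 bool, what is visible of it) and "bbox" ([centre column, centre row, width, height] in pixels, round what is visible of it).
The state is a dict: "time": time; "joint_positions": joint angles; "qd": joint speeds; "joint_torque": joint torques, N m; "position": TCP position; "tool_rot": TCP orientation; "ft_force": force on the tool from outside, world axes, zero at the start; "torque": the same for the moment, N m; "grip_width": opening from 0.0 (shut) to 1.0 (fully open); "grip_force": force on a finger pad.
Only numpy, scipy, OpenCV 4.12 (cv2) and the standard library are available. Lean on these libraries where they do the work, as an engineer would, in place of code of your own. Each camera call takes 0.05 s, during which the arm holds its last target. There are 200 camera calls.

TASK

Slide the blue-lidded tub of live pupae along the table into the free bay of the docking station, square and right back to (or within a centimetre of) the bay's back stop, and let go. The pupae bruise easily: never push on the tub, or drive it against the station, with more than about 20 newtons, and keep it flat on the table. Do not disturb the yellow-lidded tub already parked in the other bay, or the other things standing about.

Things in the scene. Friction and masses are not known exactly. Their poses are not given: they have to be found in the camera images.
- tub: the tub to dock: white box with a BLUE lid, closed, 100 mm along its x, 110 mm along its y, 65 mm tall, vertical flat sides (up to 58 mm high), about 0.35 kg, loose on the table, too wide to grasp. Origin: centre of its underside; z up. At the start it stands between the robot and the station, its yaw up to about 0.3 rad off the world's.
- parked: tub of the same shape and size with a YELLOW lid, already parked in one of the two bays (left or right, it varies); leave it there. Origin: centre of its underside.
- station: fixed docking station: two bays, 140 mm wide, open to the robot (-x). Aluminium rails 15 mm wide, 30 mm high at y = -155, 0, +155 mm run from x = -30 (mouth) to 50 mm; grey back stop 45 mm high from x = 50 to 72 mm. The bays' floor is the table; a thin green mat marks the free one. Origin: on the table, midway between the home points; x away from the robot (yaw up to 0.12), y left.
- bay_left (a point): home point of the left bay (station y = +77.5 mm), on the table: where a tub's origin lies when it is centred in the bay and touches the back stop. Axes as the station's.
- bay_right (a point): home point of the right bay (station y = -77.5 mm), on the table, likewise. Axes as the station's.
- jug: clear plastic mug-shaped measuring jug, 90 mm across, 120 mm tall; a bystander, leave alone. Origin: centre of its underside.
- washbottle: white bottle with red cap, 64 mm across, 170 mm tall; a bystander, leave alone. Origin: centre of its underside.
- brush: brush with wooden handle lying flat, 170 mm long; a bystander, leave alone. Origin: centre of its underside (the brush: under its middle).
- bowl: white plastic bowl, 120 mm across, 50 mm tall; a bystander, leave alone. Origin: centre of its underside.
- samplejar: glass jar with white cap, 60 mm across, 80 mm tall; a bystander, leave alone. Origin: centre of its underside.
- cup: white plastic cup, 70 mm across, 90 mm tall; a bystander, leave alone. Origin: centre of its underside.
There are look-alikes about, which are no part of the job. What is shaped like the tub but brown or orange is not meant.

How it is judged:
By the outcome, as a careful person would: the job done as asked, in the order asked, and still so for the second after the job is handed in, with the robot touching nothing.
It also fails if it takes over 69 s, if anything falls off the work surface, if the arm or the gripper's body presses on something with over 40 N, if the wrist force passes 120 N, or if a joint passes its speed limit or range.

## Working session

There is one attempt and no reset: what is moved stays moved. The work goes in short steps, Python scripts to look and compute and a shell command to move; the robot and the scene stay as the last step left them, time stands still between calls to the robot, and variables do not carry over. Pictures are saved under pics/ and viewed, at most 10 in all, crops included, and the job is handed in when it is done.

```bash
mkdir -p pics; python3 - <<'E'
from bench import ctrl
import cv2,numpy as np
s=ctrl.get_state();print({k:np.round(v,3).tolist() for k,v in s.items()})
for c in("top","side"):
    d=ctrl.get_image(c);cv2.imwrite(f"pics/{c}1.png",d["color"][...,::-1])
    np.savez(f"{c}1.npz",**d)
    print(c,d["camera_matrix"].tolist(),np.round(d["extrinsics"],3).tolist(),[k for k in d])
    for q in("tub","parked","station"):
        print(q,[(np.round(r["bbox"]).tolist(),round(r["confidence"],2)) for r in ctrl.find_in(q,c)])
E
```

```text
{'time': 0.0, 'joint_positions': [1.307, 0.322, -0.07, 1.452, 0.023, 1.371, -0.057], 'qd': [-0.002, -0.0, 0.001, -0.001, -0.002, -0.001, -0.001], 'joint_torque': [-0.0, -49.129, -0.404, -31.252, -0.064, 0.044, 0.0], 'position': [0.178, -0.625, 0.232], 'tool_rot': [-3.109, -0.435, 0.001], 'ft_force': [0.114, 0.309, 0.12], 'torque': [-0.029, 0.005, -0.041], 'grip_force': 0.0, 'grip_width': 1.0}
top [[479.2639252281031, 0.0, 314.19060884102095], [0.0, 479.2639252281031, 196.40952764224494], [0.0, 0.0, 1.0]] [[-0.014, 0.987, -0.162, 0.292], [-1.0, -0.014, 0.003, 0.028], [0.001, 0.162, 0.987, 1.63], [0.0, 0.0, 0.0, 1.0]] ['color', 'depth', 'camera_matrix', 'extrinsics']
tub [([387.0, 186.0, 35.0, 40.0], 0.97), ([346.0, 258.0, 43.0, 35.0], 0.95), ([322.0, 203.0, 34.0, 39.0], 0.66)]
parked [([342.0, 155.0, 32.0, 29.0], 0.89), ([318.0, 147.0, 94.0, 41.0], 0.4)]
station [([318.0, 146.0, 93.0, 41.0], 0.8)]
side [[370.48358474724745, 0.0, 324.05023184858186], [0.0, 370.48358474724745, 200.27419752130666], [0.0, 0.0, 1.0]] [[-0.712, 0.487, -0.506, -0.055], [-0.702, -0.505, 0.502, 0.618], [-0.011, 0.713, 0.701, 0.905], [0.0, 0.0, 0.0, 1.0]] ['color', 'depth', 'camera_matrix', 'extrinsics']
tub [([364.0, 172.0, 35.0, 36.0], 0.95), ([331.0, 211.0, 44.0, 45.0], 0.71), ([390.0, 228.0, 48.0, 42.0], 0.65)]
parked [([310.0, 176.0, 40.0, 40.0], 0.75), ([362.0, 146.0, 16.0, 19.0], 0.16)]
station []
```

View pics/top1.png

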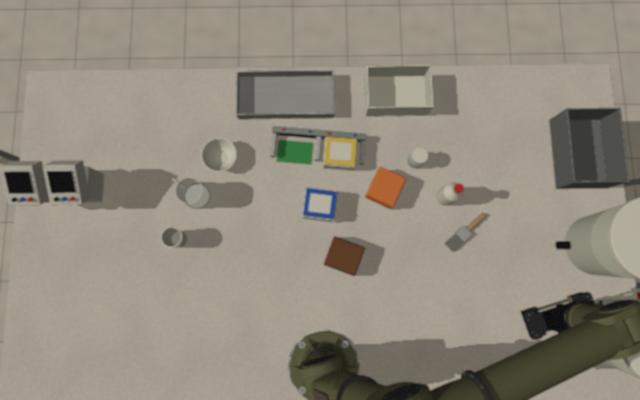

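View pics/side1.png

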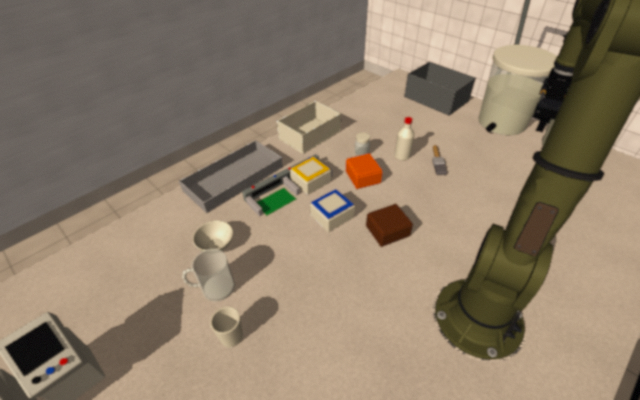

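Top view: three tub-shaped candidates are blue-lidded (320,204), orange (386,187) and brown (345,256). The blue-lidded one fits the description. The free bay has the green mat at (295,152), on the left, and the yellow tub is at (341,151). The side view agrees, with blue at (331,210) and the mat at (275,200). I'll confirm with a crop and measure.

```bash
cat >h.py <<'E'
import numpy as np,cv2
def world(d,T=None):
    K=d["camera_matrix"];Z=d["depth"];v,u=np.indices(Z.shape)
    P=np.stack([(u-K[0,2])/K[0,0]*Z,-(v-K[1,2])/K[1,1]*Z,-Z],-1)
    E=d["extrinsics"];return P@E[:3,:3].T+E[:3,3]
def rect(P):
    (c,s,a)=cv2.minAreaRect(P[:,:2].astype(np.float32)*1000);return np.round(c,1),np.round(s,1),round(a,1)
E
python3 - <<'E'
from h import *
d=dict(np.load("top1.npz"));W=world(d);hsv=cv2.cvtColor(d["color"],cv2.COLOR_RGB2HSV)
H,S,V=hsv[...,0].astype(int),hsv[...,1],hsv[...,2]
m=lambda lo,hi,s:(H>=lo)&(H<=hi)&(S>s)&(V>50)
roi=np.zeros(H.shape,bool);roi[110:290,260:420]=1
for n,k in dict(blue=m(100,125,120),green=m(45,80,100),yellow=m(18,32,130)).items():
    k&=roi;P=W[k];print(n,k.sum(),rect(P),np.median(P[:,2]))
# lid by height around tubs
for n,(u,v) in dict(blue=(320,204),yellow=(341,151),orange=(386,187),brown=(345,256)).items():
    k=np.zeros(H.shape,bool);k[v-28:v+28,u-28:u+28]=1;k&=(W[...,2]>.055)&(W[...,2]<.08);print(n,k.sum(),rect(W[k]),np.median(W[k][:,2]))
for n in("washbottle","cup","jug","samplejar","bowl","brush"):
    from bench import ctrl
    for r in ctrl.find_in(n,"top")[:1]:
        u,v=np.round(r["bbox"][:2]).astype(int);print(n,u,v,np.round(W[v,u],3))
c=d["color"][110:290,255:435];cv2.imwrite("pics/crop1.png",cv2.resize(c,(600,600),interpolation=cv2.INTER_CUBIC)[...,::-1])
np.set_printoptions(linewidth=250)
print((W[120:150:2,270:370:4,2]*1000).astype(int))
E
```

```text
blue 292 (array([539.6,   1. ]), array([106.5, 490.7]), 73.7) 0.06570687548578202
green 660 (array([525.1,  88.1]), array([467.1, 116.4]), 0.4) 0.0019380538592133068
yellow 322 (array([517. , -46.7]), array([ 98.5, 463.8]), 83.6) 0.06560084834447988
blue 960 (array([525. ,   4.7]), array([109.2, 100.1]), 82.0) 0.0656119184529903
yellow 916 (array([708.8, -67.8]), array([109.8, 117.7]), 84.1) 0.06569192987760997
orange 941 (array([ 610.2, -232.8]), array([ 99.3, 177.2]), 64.2) 0.06540195365980717
brown 1000 (array([352.8, -72.3]), array([109.4,  98.9]), 69.1) 0.06566886598845845
washbottle 450 194 [ 0.54  -0.409  0.124]
cup 175 236 [0.429 0.497 0.004]
jug 191 194 [0.572 0.447 0.004]
samplejar 417 157 [ 0.673 -0.319  0.083]
bowl 219 155 [0.709 0.353 0.002]
brush 468 232 [ 0.427 -0.493  0.017]
[[   0   -1    0    4   -1    4   -5    1   -2   -3    2    3    0    2    3   -2   -5   -2   -3    1    5   -7    3    1    3]
 [  -3    3    2    3    6    0   -6    2   -2    4    6    3   -1    1    4   -3   -6    1    2    0   -2   -3    4    0    4]
 [   4   -4    1   -1    0    2   -4    2 
[... 922 characters left out ...]
 23   67   69   66   59   70   56   47   41   43   52   37]
 [   1   29    1    1    1    1    0    4   -1    1    1   -1   30    0   62   69   59   71   63   68   59   64   33   36    5]
 [  -1   30    1    0    0    0    6    3    2    4    2    5   35    1   66   66   66   61   68   71   59   67    0   38    5]
 [  -5   32    7    3   10    2    0    3   -2    0   -2   -5   34    4   61   66   69   63   60   72   68   66   -4   30    2]
 [   7   35    6    2    7   -1    5    0   -1   -1    1    4   34   -4   65   68   68   66   65   73   70   64    2   32    0]
 [   6   24   -2    0    5    2   -2   -4    1    1   -2    4   32    1   65   63   65   66   64   66   64   63    5   36   -4]]
```

View pics/crop1.png

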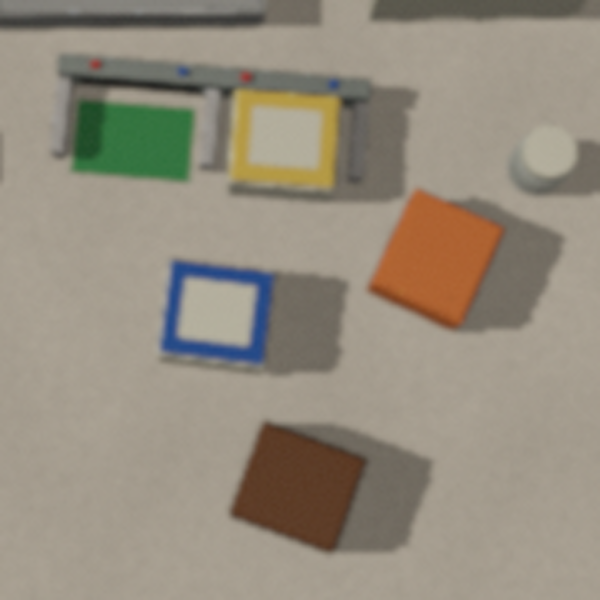

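The crop confirms it: blue lid at crop (217,312), green mat at (133,140) in the left bay, yellow tub in the right bay. Next I'll fit the poses by intersecting pixel rays with planes at the known heights.

```bash
cat >>h.py <<'E'
def onplane(d,mask,z):
    v,u=np.nonzero(mask);K=d["camera_matrix"];E=d["extrinsics"]
    r=np.stack([(u-K[0,2])/K[0,0],-(v-K[1,2])/K[1,1],-np.ones(len(u))],-1)@E[:3,:3].T
    return (E[:3,3]+r*((z-E[2,3])/r[:,2:]))[:,:2]
def masks(d):
    hsv=cv2.cvtColor(d["color"],cv2.COLOR_RGB2HSV);H=hsv[...,0].astype(int)
    m=lambda lo,hi,s:(H>=lo)&(H<=hi)&(hsv[...,1]>s)&(hsv[...,2]>50)
    big=lambda k:(lambda n,l,st,c:np.isin(l,1+np.argmax(st[1:,4])))(*cv2.connectedComponentsWithStats(k.astype(np.uint8)))
    roi=np.zeros(H.shape,bool);roi[110:290,260:420]=1
    return {n:big(k&roi) for n,k in dict(blue=m(100,125,120),green=m(45,80,100),yellow=m(18,32,130),orange=m(5,14,170)).items()}
def box(P):
    c,s,a=cv2.minAreaRect((P*1000).astype(np.float32))
    a=(a+45)%90-45
    return np.round(c,1),np.round(s,1),round(a,2)
E
python3 - <<'E'
from h import *
d=dict(np.load("top1.npz"));W=world(d)
for n,k in masks(d).items(): print(n,k.sum(),box(onplane(d,k,.001 if n=="green" else .064)))
g=d["color"].astype(int);k=np.zeros(W.shape[:2],bool);k[122:140,270:370]=1
sel=k&(W[...,2]>.034)&(W[...,2]<.055);P=onplane(d,sel,.045);print("back",box(P))
# line fit of per-column median
u=np.nonzero(sel)[1];q=np.array([np.median(P[u==c],0) for c in range(276,362)]);f=np.polyfit(q[:,1],q[:,0],1);print(f,"yaw deg",-np.degrees(np.arctan(f[0])), "x at y=.09,", np.polyval(f,.09))
k[:]=0;k[138:165,268:280]=1;P=onplane(d,k&(W[...,2]>.02)&(W[...,2]<.04),.03);print("Lrail",box(P),np.median(P,0))
k[:]=0;k[138:165,314:324]=1;P=onplane(d,k&(W[...,2]>.02)&(W[...,2]<.04),.03);print("Mrail",box(P),np.median(P,0))
E
```

```text
blue 291 (array([525. ,   4.8]), array([97.4, 87.2]), -8.34)
green 660 (array([718.2,  89.9]), array([115.7,  71.4]), -5.7)
yellow 322 (array([701.8, -67.5]), array([98.8, 90.3]), -5.71)
orange 893 (array([ 575.7, -214.4]), array([ 91.6, 110.7]), -26.35)
back (array([773. ,   3.7]), array([322.1,  46.1]), -0.79)
[0.09441273 0.77197825] yaw deg -5.393463560019662 x at y=.09, 0.7804753928129877
Lrail (array([729.8, 163.1]), array([15.6, 61.6]), -6.11) [0.72977549 0.16236925]
Mrail (array([721.1,   8.3]), array([17.9, 77.1]), -9.2) [0.72233402 0.00795789]
```

Bay_left home is about (0.719, 0.086) with station yaw −5.7°. The tub is at (0.525, 0.005), yaw −8.3°. My plan is to push it about 100 mm sideways (station +y) using both fingers on its right side, then push it about 182 mm forward into the bay.

```bash
cat >go.py <<'E'
import sys,numpy as np
from scipy.spatial.transform import Rotation as R
from bench import ctrl
# go.py x y z yaw_of_tool_y_deg : numbers for the move (tool z down)
x,y,z,a=map(float,sys.argv[1:5]);s=ctrl.get_state()
r0=R.from_rotvec(s["tool_rot"]);c,sn=np.cos(np.radians(a)),np.sin(np.radians(a))
t=R.from_matrix(np.array([[-sn,c,0],[c,sn,0],[0,0,-1]]).T) # rows are tool x,y,z
t=R.from_matrix(np.column_stack([np.cross([c,sn,0],[0,0,-1]),[c,sn,0],[0,0,-1]]))
print("slide",np.round(r0.inv().apply(np.array([x,y,z])-s["position"])/.25,3),"ang",np.round((r0.inv()*t).as_rotvec(degrees=True)/30,3))
print("toolx",np.round(r0.apply([1,0,0]),3),"q",np.round(s["joint_positions"],2),"t",s["time"],"f",np.round(s["ft_force"],1))
E
python3 go.py .5135 -.0742 .23 -8.3
```

```text
slide [ 1.894 -1.751  0.014] ang [ 0.     0.    -2.193]
toolx [ 0.962  0.274 -0.   ] q [ 1.31  0.32 -0.07  1.45  0.02  1.37 -0.06] t 0.7 f [-0.6 -0.2 -0.4]
```

```bash
python3 -m inch '[{"slide":[0.25,-0.23,0],"angular":[0,0,-0.25],"claw":0.15},{"slide":[0.5,-0.46,0],"angular":[0,0,-0.5],"claw":0.15},{"slide":[0.7,-0.65,0],"angular":[0,0,-0.75],"claw":0.15},{"slide":[0.95,-0.88,0],"angular":[0,0,-1],"claw":0.15},{"slide":[0.95,-0.88,0],"angular":[0,0,-1],"claw":0.15},{"slide":[0.95,-0.88,0],"angular":[0,0,-1],"claw":0.15},{"slide":[0.95,-0.88,0],"angular":[0,0,-1],"claw":0.15},{"slide":[0.95,-0.88,0],"angular":[0,0,-1],"claw":0.15},{"slide":[0.95,-0.88,0],"angular":[0,0,-1],"claw":0.15}]'; python3 go.py .5135 -.0742 .23 -8.3
```

```text
time: 1.6
position: [0.3462, -0.3487, 0.2339]
tool_rot: [2.891, 1.226, -0.001]
ft_force: [-1.2, -1.3, 0.3]
grip_width: 0.575
grip_force: 0.0
slide [ 1.254 -0.282  0.014] ang [ 1.000e-03  2.000e-03 -1.191e+00]
toolx [ 0.695  0.719 -0.001] q [ 1.08 -0.   -0.34  1.82 -0.    1.32 -0.03] t 1.6 f [-1.2 -1.3  0.3]
```

```bash
python3 -m inch '[{"slide":[1,-0.22,0],"angular":[0,0,-0.95],"claw":0.15},{"slide":[1,-0.22,0],"angular":[0,0,-0.95],"claw":0.15},{"slide":[1,-0.22,0],"angular":[0,0,-0.95],"claw":0.15},{"slide":[1,-0.22,0],"angular":[0,0,-0.95],"claw":0.15},{"slide":[1,-0.22,0],"angular":[0,0,-0.95],"claw":0.15},{"slide":[1,-0.22,0],"angular":[0,0,-0.95],"claw":0.15},{"slide":[1,-0.22,0],"angular":[0,0,-0.95],"claw":0.15},{"slide":[1,-0.22,0],"angular":[0,0,-0.95],"claw":0.15}]'; python3 go.py .5135 -.0742 .12 -8.3
```

```text
time: 2.4
position: [0.48, -0.1332, 0.2333]
tool_rot: [-2.505, -1.895, 0.002]
ft_force: [0.1, -0.1, 0.1]
grip_width: 0.576
grip_force: 0.0
slide [0.264 0.065 0.453] ang [-0.001  0.002 -0.249]
toolx [ 0.272  0.962 -0.001] q [ 0.82  0.02 -0.6   1.8   0.01  1.32 -0.07] t 2.4 f [ 0.1 -0.1  0.1]
```

```bash
python3 -m inch '[{"slide":[0.26,0.065,0.1],"angular":[0,0,-0.25],"claw":0.15},{"slide":[0.26,0.065,0.3],"angular":[0,0,-0.25],"claw":0.15},{"slide":[0.26,0.065,0.45],"angular":[0,0,-0.25],"claw":0.15},{"slide":[0.26,0.065,0.45],"angular":[0,0,-0.25],"claw":0.15},{"slide":[0.26,0.065,0.45],"angular":[0,0,-0.25],"claw":0.15},{"slide":[0.26,0.065,0.45],"angular":[0,0,-0.25],"claw":0.15},{"slide":[0.26,0.065,0.45],"angular":[0,0,-0.25],"claw":0.15}]'; python3 go.py .5135 -.0742 .033 -8.3
python3 - <<'E'
from bench import ctrl
import cv2,numpy as np
s=ctrl.get_state();d=ctrl.get_image("wrist");cv2.imwrite("pics/w1.png",d["color"][...,::-1])
E
```

```text
time: 3.1
position: [0.5154, -0.0738, 0.1236]
tool_rot: [2.372, 2.054, 0.003]
ft_force: [-0.2, 0.1, -0.4]
grip_width: 0.577
grip_force: 0.0
slide [-0.002 -0.009  0.362] ang [0.008 0.002 0.003]
toolx [ 0.143  0.99  -0.001] q [ 0.71  0.18 -0.67  1.89  0.13  1.11 -0.15] t 3.1 f [-0.2  0.1 -0.4]
```

View pics/w1.png

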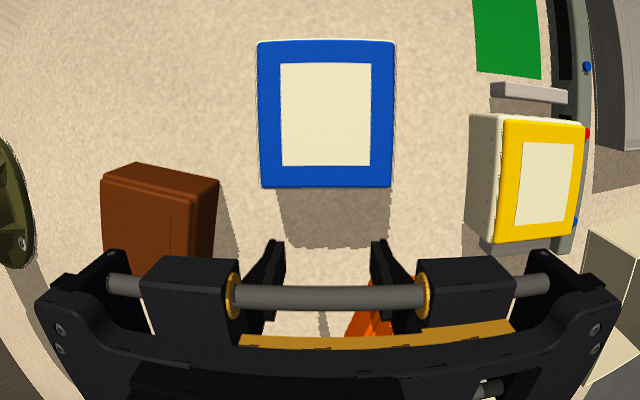

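Wrist view: the blue tub (258–395, 40–187) is ahead, square to the open fingers at (265,265) and (385,265). Orange, brown and yellow are clear. Descending.

```bash
python3 -m inch '[{"slide":[0,-0.009,0.15],"angular":[0,0,0],"claw":0.15},{"slide":[0,-0.009,0.3],"angular":[0,0,0],"claw":0.15},{"slide":[0,-0.009,0.36],"angular":[0,0,0],"claw":0.15},{"slide":[0,-0.009,0.36],"angular":[0,0,0],"claw":0.15},{"slide":[0,-0.009,0.36],"angular":[0,0,0],"claw":0.15}]'; python3 go.py .528 .04 .033 -5.7
```

```text
time: 3.65
position: [0.5128, -0.0721, 0.0325]
tool_rot: [2.371, 2.058, 0.002]
ft_force: [0.4, 0.1, -0.0]
grip_width: 0.575
grip_force: 0.0
slide [ 0.453 -0.003 -0.002] ang [ 0.004  0.    -0.079]
toolx [ 0.141  0.99  -0.   ] q [ 0.67  0.3  -0.65  1.97  0.23  0.94 -0.23] t 3.65 f [ 0.4  0.1 -0. ]
```

```bash
python3 -m inch '[{"slide":[0.01,0,0],"angular":[0,0,0],"claw":0.15},{"slide":[0.02,0,0],"angular":[0,0,0],"claw":0.15},{"slide":[0.03,0,0],"angular":[0,0,0],"claw":0.15},{"slide":[0.04,0,0],"angular":[0,0,0],"claw":0.15},{"slide":[0.05,0,0],"angular":[0,0,0],"claw":0.15},{"slide":[0.06,0,0],"angular":[0,0,0],"claw":0.15},{"slide":[0.07,0,0],"angular":[0,0,0],"claw":0.15},{"slide":[0.08,0,0],"angular":[0,0,0],"claw":0.15},{"slide":[0.09,0,0],"angular":[0,0,0],"claw":0.15},{"slide":[0.1,0,0],"angular":[0,0,0],"claw":0.15}]'; python3 -m inch '[{"slide":[0.01,0,0],"angular":[0,0,0],"claw":0.15},{"slide":[0.02,0,0],"angular":[0,0,0],"claw":0.15},{"slide":[0.03,0,0],"angular":[0,0,-0.01],"claw":0.15},{"slide":[0.04,0,0],"angular":[0,0,-0.015],"claw":0.15},{"slide":[0.05,0,0],"angular":[0,0,-0.02],"claw":0.15},{"slide":[0.06,0,0],"angular":[0,0,-0.02],"claw":0.15},{"slide":[0.07,0,0],"angular":[0,0,-0.02],"claw":0.15},{"slide":[0.08,0,0],"angular":[0,0,-0.02],"claw":0.15},{"slide":[0.09,0,0],"angular":[0,0,-0.02],"claw":0.15},{"slide":[0.1,0,0],"angular":[0,0,-0.02],"claw":0.15}]'; python3 go.py .528 .04 .033 -5.7
```

```text
time: 4.65
position: [0.5153, -0.0474, 0.0312]
tool_rot: [2.372, 2.059, -0.0]
ft_force: [-1.0, -3.5, 3.4]
grip_width: 0.577
grip_force: 1.9
time: 5.65
position: [0.5186, -0.0223, 0.031]
tool_rot: [2.362, 2.072, -0.0]
ft_force: [-0.2, -3.4, 2.8]
grip_width: 0.574
grip_force: 1.9
slide [ 0.252  0.005 -0.008] ang [-0.     0.    -0.059]
toolx [ 0.13   0.991 -0.   ] q [ 0.59  0.32 -0.67  1.97  0.24  0.94 -0.33] t 5.65 f [-0.2 -3.4  2.8]
```

```bash
python3 -m inch '[{"slide":[0.012,0,0],"angular":[0,0,-0.01],"claw":0.15},{"slide":[0.024,0,0],"angular":[0,0,-0.02],"claw":0.15},{"slide":[0.036,0,0],"angular":[0,0,-0.03],"claw":0.15},{"slide":[0.048,0,0],"angular":[0,0,-0.04],"claw":0.15},{"slide":[0.06,0,0],"angular":[0,0,-0.05],"claw":0.15},{"slide":[0.072,0,0],"angular":[0,0,-0.06],"claw":0.15},{"slide":[0.084,0,0],"angular":[0,0,-0.06],"claw":0.15},{"slide":[0.096,0,0],"angular":[0,0,-0.06],"claw":0.15},{"slide":[0.108,0,0],"angular":[0,0,-0.06],"claw":0.15},{"slide":[0.12,0,0],"angular":[0,0,-0.06],"claw":0.15}]'; python3 -m inch '[{"slide":[0.012,0,0],"angular":[0,0,0],"claw":0.15},{"slide":[0.024,0,0],"angular":[0,0,0],"claw":0.15},{"slide":[0.036,0,0],"angular":[0,0,0],"claw":0.15},{"slide":[0.048,0,0],"angular":[0,0,0],"claw":0.15},{"slide":[0.06,0,0],"angular":[0,0,0],"claw":0.15},{"slide":[0.072,0,0],"angular":[0,0,0],"claw":0.15},{"slide":[0.084,0,0],"angular":[0,0,0],"claw":0.15},{"slide":[0.096,0,0],"angular":[0,0,0],"claw":0.15},{"slide":[0.108,0,0],"angular":[0,0,0],"claw":0.15},{"slide":[0.12,0,0],"angular":[0,0,0],"claw":0.15}]'; python3 go.py .528 .04 .033 -5.7
python3 - <<'E'
from h import *
from bench import ctrl
d=ctrl.get_image("top")
cv2.imwrite("pics/t2.png",cv2.resize(d["color"][110:290,255:435],(600,600))[...,::-1])
for n,k in masks(d).items(): print(n,k.sum(),box(onplane(d,k,.001 if n=="green" else .064)))
E
```

```text
time: 6.65
position: [0.5224, 0.0075, 0.031]
tool_rot: [-2.329, -2.109, 0.0]
ft_force: [0.1, -3.2, 2.4]
grip_width: 0.575
grip_force: 1.8
time: 7.65
position: [0.5254, 0.0374, 0.031]
tool_rot: [-2.329, -2.109, 0.0]
ft_force: [0.7, -2.3, 1.8]
grip_width: 0.575
grip_force: 1.6
slide [ 0.011  0.009 -0.008] ang [-0.     0.     0.001]
toolx [ 0.099  0.995 -0.   ] q [ 0.49  0.34 -0.7   1.95  0.27  0.95 -0.43] t 7.65 f [ 0.7 -2.3  1.8]
blue 158 (array([535.6, 113.4]), array([74.1, 86.9]), -5.59)
green 657 (array([718.2,  89.8]), array([115.7,  71.2]), -5.32)
yellow 314 (array([701.8, -67.6]), array([98.8, 90.1]), -5.52)
orange 882 (array([ 575.9, -213.9]), array([ 92.9, 110.4]), -26.04)
```

View pics/t2.png

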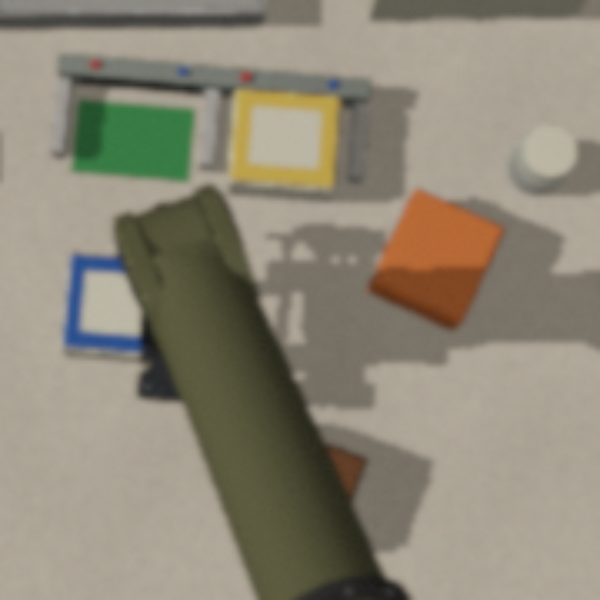

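The tub has moved to about (0.535, 0.102) and is square to the station, partly hidden by the arm. A last 3 mm, then I'll back off, lift and go round behind it.

```bash
python3 -m inch '[{"slide":[0.006,0,0],"angular":[0,0,0],"claw":0.15},{"slide":[0.012,0,0],"angular":[0,0,0],"claw":0.15},{"slide":[-0.06,0,0],"angular":[0,0,0],"claw":0.15},{"slide":[-0.1,0,-0.1],"angular":[0,0,0],"claw":0.15},{"slide":[-0.1,0,-0.3],"angular":[0,0,0],"claw":0.15},{"slide":[-0.1,0,-0.45],"angular":[0,0,0.25],"claw":0.15},{"slide":[-0.1,0,-0.45],"angular":[0,0,0.5],"claw":0.15},{"slide":[-0.1,0,-0.45],"angular":[0,0,0.75],"claw":0.15},{"slide":[-0.1,0,-0.45],"angular":[0,0,1],"claw":0.15},{"slide":[-0.1,0,-0.45],"angular":[0,0,1],"claw":0.15}]'; python3 go.py .455 .1126 .145 -95.7
```

```text
time: 8.7
position: [0.523, 0.0136, 0.1435]
tool_rot: [-2.794, -1.435, -0.001]
ft_force: [0.1, -0.9, 0.3]
grip_width: 0.578
grip_force: 0.0
slide [ 0.163 -0.452 -0.006] ang [-2.000e-03 -2.000e-03  2.002e+00]
toolx [0.583 0.813 0.001] q [ 0.55  0.17 -0.68  1.86  0.11  1.15 -0.79] t 8.7 f [ 0.1 -0.9  0.3]
```

```bash
python3 -m inch '[{"slide":[0.04,-0.1,0],"angular":[0,0,0.25],"claw":0.15},{"slide":[0.08,-0.2,0],"angular":[0,0,0.5],"claw":0.15},{"slide":[0.12,-0.3,0],"angular":[0,0,0.75],"claw":0.15},{"slide":[0.16,-0.45,0],"angular":[0,0,1],"claw":0.15},{"slide":[0.16,-0.45,0],"angular":[0,0,1],"claw":0.15},{"slide":[0.16,-0.45,0],"angular":[0,0,1],"claw":0.15}]'; python3 go.py .455 .1126 .145 -95.7
```

```text
time: 9.3
position: [0.4546, 0.1115, 0.1435]
tool_rot: [3.069, 0.671, 0.001]
ft_force: [0.6, -0.4, -0.9]
grip_width: 0.575
grip_force: 0.0
slide [ 0.003 -0.003 -0.006] ang [ 1.000e-03 -1.000e-03  1.012e+00]
toolx [0.909 0.417 0.   ] q [ 0.43  0.03 -0.73  1.98  0.03  1.14 -1.45] t 9.3 f [ 0.6 -0.4 -0.9]
```

```bash
python3 -m inch '[{"slide":[0,0,0],"angular":[0,0,0.25],"claw":0.15},{"slide":[0,0,0],"angular":[0,0,0.5],"claw":0.15},{"slide":[0,0,0],"angular":[0,0,0.75],"claw":0.15},{"slide":[0,0,0],"angular":[0,0,1],"claw":0.15},{"slide":[0,0,0],"angular":[0,0,1],"claw":0.15},{"slide":[0,0,0],"angular":[0,0,1],"claw":0.15}]'; python3 go.py .455 .1126 .033 -95.7
python3 - <<'E'
from h import *
from bench import ctrl
d=ctrl.get_image("top")
for n,k in masks(d).items(): print(n,k.sum(),box(onplane(d,k,.001 if n=="green" else .064)))
w=ctrl.get_image("wrist");cv2.imwrite("pics/w3.png",np.vstack([w["color"][:300],cv2.resize(d["color"][110:290,190:510],(640,300))])[...,::-1])
E
```

```text
time: 9.9
position: [0.4554, 0.1098, 0.1434]
tool_rot: [-3.138, 0.15, 0.0]
ft_force: [-0.1, 0.1, 0.2]
grip_width: 0.579
grip_force: 0.0
slide [-0.002 -0.011  0.442] ang [-0.001  0.     0.007]
toolx [ 0.995 -0.096 -0.   ] q [ 0.42  0.03 -0.72  1.98  0.02  1.14 -1.97] t 9.9 f [-0.1  0.1  0.2]
blue 95 (array([542.1,  73.7]), array([39.9, 63.6]), -0.79)
green 655 (array([718.2,  89.8]), array([115.1,  71.2]), -5.32)
yellow 314 (array([701.8, -67.6]), array([98.8, 90.1]), -5.52)
orange 884 (array([ 575.5, -214.3]), array([ 91.4, 110.5]), -26.53)
```

View pics/w3.png

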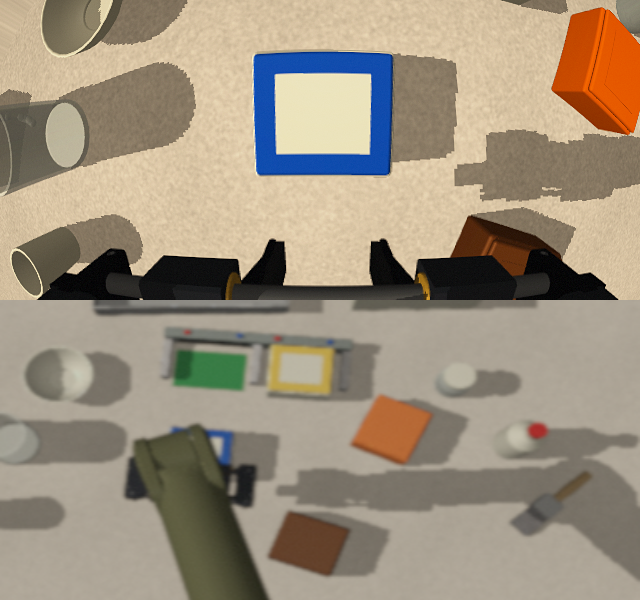

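The wrist view shows the tub (253–393, 52–176) ahead, nearly square and centred. I'll measure it from this camera.

```bash
cat >wr.py <<'E'
from h import *
from bench import ctrl
from scipy.spatial.transform import Rotation as R
def wplane(d,s,mask,z):
    v,u=np.nonzero(mask);K=d["camera_matrix"];a=(u-K[0,2])/K[0,0];b=(v-K[1,2])/K[1,1];th=np.hypot(a,b)+1e-9
    r=np.stack([np.sin(th)*a/th,-np.sin(th)*b/th,-np.cos(th)],-1)
    T=np.eye(4);T[:3,:3]=R.from_rotvec(s["tool_rot"]).as_matrix();T[:3,3]=s["position"]
    M=T@d["tool_from_camera"];r=r@M[:3,:3].T
    return (M[:3,3]+r*((z-M[2,3])/r[:,2:]))[:,:2]
def look():
    s=ctrl.get_state();d=ctrl.get_image("wrist");hsv=cv2.cvtColor(d["color"],cv2.COLOR_RGB2HSV);H=hsv[...,0].astype(int)
    for n,lo,hi,z in(("blue",100,125,.065),("green",45,80,.001),("yellow",18,30,.065)):
        k=((H>=lo)&(H<=hi)&(hsv[...,1]>130)&(hsv[...,2]>60)).astype(np.uint8)
        if k.sum()<200: continue
        nn,l,st,c=cv2.connectedComponentsWithStats(k);i=1+np.argmax(st[1:,4])
        P=wplane(d,s,l==i,z);c,sz,a=box(P)
        xs=np.array([.995,-.0996]);ys=np.array([.0996,.995]);q=c/1000-np.array([.7187,.0862])
        print(n,c,sz,a,"px",st[i][:4],"rel home x,y mm",np.round([q@xs*1000,q@ys*1000],1))
    return d
if __name__=="__main__": look()
E
python3 wr.py
```

```text
blue [535.8 106.1] [101.8  91.6] -5.55 px [254  52 139 123] rel home x,y mm [-184.     1.6]
yellow [319.9  63.3] [303.5  23.5] -5.47 px [238 319 277  31] rel home x,y mm [-394.5  -62.5]
```

```bash
python3 -m inch '[{"slide":[0,-0.016,0.15],"angular":[0,0,0.006],"claw":0.15},{"slide":[0,-0.016,0.3],"angular":[0,0,0.006],"claw":0.15},{"slide":[0,-0.016,0.44],"angular":[0,0,0.006],"claw":0.15},{"slide":[0,-0.016,0.44],"angular":[0,0,0.006],"claw":0.15},{"slide":[0,-0.016,0.44],"angular":[0,0,0.006],"claw":0.15}]'; python3 -m inch '[{"slide":[0.01,0,0],"angular":[0,0,0],"claw":0.15},{"slide":[0.02,0,0],"angular":[0,0,0],"claw":0.15},{"slide":[0.03,0,0],"angular":[0,0,0],"claw":0.15},{"slide":[0.04,0,0],"angular":[0,0,0],"claw":0.15},{"slide":[0.05,0,0],"angular":[0,0,0],"claw":0.15},{"slide":[0.06,0,0],"angular":[0,0,0],"claw":0.15},{"slide":[0.07,0,0],"angular":[0,0,0],"claw":0.15},{"slide":[0.08,0,0],"angular":[0,0,0],"claw":0.15},{"slide":[0.09,0,0],"angular":[0,0,0],"claw":0.15},{"slide":[0.1,0,0],"angular":[0,0,0],"claw":0.15}]'; python3 go.py .6566 .0925 .033 -95.7; python3 wr.py
```

```text
time: 10.55
position: [0.4553, 0.1146, 0.0338]
tool_rot: [-3.137, 0.159, 0.002]
ft_force: [0.7, -0.1, -0.6]
grip_width: 0.572
grip_force: 0.0
time: 11.55
position: [0.4794, 0.1119, 0.0332]
tool_rot: [3.137, -0.16, -0.003]
ft_force: [-3.7, -0.2, 1.1]
grip_width: 0.573
grip_force: 1.5
slide [ 0.713  0.005 -0.001] ang [ 0.001  0.004 -0.005]
toolx [ 0.995 -0.102 -0.002] q [ 0.35  0.26 -0.7   2.02  0.21  0.93 -2.12] t 11.55 f [-3.7 -0.2  1.1]
blue [541.  105.4] [100.2  90.7] -5.79 px [201  50 255 220] rel home x,y mm [-178.7    1.4]
yellow [450.1  83.9] [157.1  12.4] -5.83 px [238 319 277  31] rel home x,y mm [-267.  -29.]
```

```bash
for i in 1; do python3 -m inch '[{"slide":[0.016,0,0],"angular":[0,0,0],"claw":0.15},{"slide":[0.032,0,0],"angular":[0,0,0],"claw":0.15},{"slide":[0.048,0,0],"angular":[0,0,0],"claw":0.15},{"slide":[0.064,0,0],"angular":[0,0,0],"claw":0.15},{"slide":[0.08,0,0],"angular":[0,0,0],"claw":0.15},{"slide":[0.096,0,0],"angular":[0,0,0],"claw":0.15},{"slide":[0.112,0,0],"angular":[0,0,0],"claw":0.15},{"slide":[0.128,0,0],"angular":[0,0,0],"claw":0.15},{"slide":[0.144,0,0],"angular":[0,0,0],"claw":0.15},{"slide":[0.16,0,0],"angular":[0,0,0],"claw":0.15}]'; done; python3 -m inch '[{"slide":[0.016,0,0],"angular":[0,0,0],"claw":0.15},{"slide":[0.032,0,0],"angular":[0,0,0],"claw":0.15},{"slide":[0.048,0,0],"angular":[0,0,0],"claw":0.15},{"slide":[0.064,0,0],"angular":[0,0,0],"claw":0.15},{"slide":[0.08,0,0],"angular":[0,0,0],"claw":0.15},{"slide":[0.096,0,0],"angular":[0,0,0],"claw":0.15},{"slide":[0.112,0,0],"angular":[0,0,0],"claw":0.15},{"slide":[0.128,0,0],"angular":[0,0,0],"claw":0.15}]'; python3 go.py .654 .0927 .033 -95.7; python3 - <<'E'
from wr import *
d=look();cv2.imwrite("pics/w4.png",d["color"][...,::-1])
d=ctrl.get_image("top")
for n,k in masks(d).items(): print(n,k.sum(),box(onplane(d,k,.001 if n=="green" else .064)))
E
```

```text
time: 12.6
position: [0.5204, 0.1076, 0.0335]
tool_rot: [3.137, -0.161, -0.0]
ft_force: [-1.1, 1.0, -0.9]
grip_width: 0.577
grip_force: 0.9
time: 13.4
position: [0.5522, 0.1044, 0.0335]
tool_rot: [3.137, -0.161, -0.0]
ft_force: [-2.8, 0.1, -1.2]
grip_width: 0.577
grip_force: 0.9
slide [0.41  0.005 0.002] ang [ 0.     0.    -0.005]
toolx [ 0.995 -0.102 -0.   ] q [ 0.32  0.4  -0.65  1.86  0.29  0.98 -2.13] t 13.4 f [-2.8  0.1 -1.2]
blue [613.8  97.9] [100.3  91. ] -5.87 px [202  50 254 220] rel home x,y mm [-105.5    1.2]
green [692.8  92.1] [123.8  29.1] -5.89 px [221   0 208  44] rel home x,y mm [-26.4   3.3]
yellow [671.9 -46.4] [81.3 31.7] -5.4 px [543   0  97  84] rel home x,y mm [ -33.4 -136.6]
blue 56 (array([629.7,  57.8]), array([23.4, 44.4]), -0.66)
green 599 (array([717.6,  89.9]), array([115.7,  73.7]), -4.7)
yellow 311 (array([701.8, -67.6]), array([98.8, 90.1]), -5.52)
orange 882 (array([ 576. , -213.7]), array([ 91.4, 110.7]), -26.27)
```

View pics/w4.png

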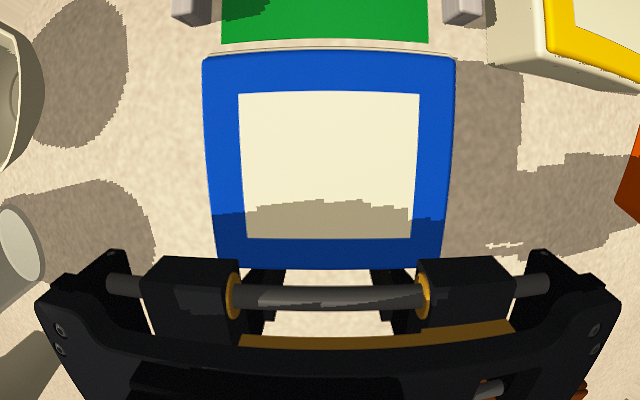

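Wrist view: the tub (202–456, 50–268) is centred between the rail ends at (192,10) and (462,12) and square to the mat at (325,20). Continuing.

```bash
python3 -m inch '[{"slide":[0.016,0,0],"angular":[0,0,0],"claw":0.15},{"slide":[0.032,0,0],"angular":[0,0,0],"claw":0.15},{"slide":[0.048,0,0],"angular":[0,0,0],"claw":0.15},{"slide":[0.064,0,0],"angular":[0,0,0],"claw":0.15},{"slide":[0.08,0,0],"angular":[0,0,0],"claw":0.15},{"slide":[0.096,0,0],"angular":[0,0,0],"claw":0.15},{"slide":[0.112,0,0],"angular":[0,0,0],"claw":0.15},{"slide":[0.128,0,0],"angular":[0,0,0],"claw":0.15},{"slide":[0.144,0,0],"angular":[0,0,0],"claw":0.15},{"slide":[0.16,0,0],"angular":[0,0,0],"claw":0.15}]'; python3 -m inch '[{"slide":[0.016,0,0],"angular":[0,0,0],"claw":0.15},{"slide":[0.032,0,0],"angular":[0,0,0],"claw":0.15},{"slide":[0.048,0,0],"angular":[0,0,0],"claw":0.15},{"slide":[0.064,0,0],"angular":[0,0,0],"claw":0.15},{"slide":[0.08,0,0],"angular":[0,0,0],"claw":0.15},{"slide":[0.096,0,0],"angular":[0,0,0],"claw":0.15},{"slide":[0.112,0,0],"angular":[0,0,0],"claw":0.15},{"slide":[0.128,0,0],"angular":[0,0,0],"claw":0.15},{"slide":[0.144,0,0],"angular":[0,0,0],"claw":0.15},{"slide":[0.16,0,0],"angular":[0,0,0],"claw":0.15}]'; python3 go.py .654 .0927 .033 -95.7; python3 - <<'E'
from wr import *
d=look();cv2.imwrite("pics/w5.png",d["color"][...,::-1])
E
```

```text
time: 14.5
position: [0.592, 0.1003, 0.0335]
tool_rot: [3.137, -0.161, -0.0]
ft_force: [-4.4, -0.3, 2.5]
grip_width: 0.573
grip_force: 1.9
time: 15.5
position: [0.6318, 0.0962, 0.0335]
tool_rot: [3.137, -0.161, -0.0]
ft_force: [-3.3, -0.1, 2.7]
grip_width: 0.575
grip_force: 2.0
slide [0.09  0.005 0.002] ang [ 0.     0.    -0.005]
toolx [ 0.995 -0.102 -0.   ] q [ 0.28  0.54 -0.6   1.67  0.34  1.05 -2.11] t 15.5 f [-3.3 -0.1  2.7]
blue [693.3  89.8] [100.6  90.8] -5.86 px [201  50 255 220] rel home x,y mm [-25.6   1.1]
green [755.6  85.8] [122.9   4.8] -5.86 px [221  38 207  14] rel home x,y mm [36.8  3.3]
yellow [703.3 -59.5] [101.3  91. ] -5.46 px [533  25 107 190] rel home x,y mm [  -0.8 -146.5]
```

View pics/w5.png

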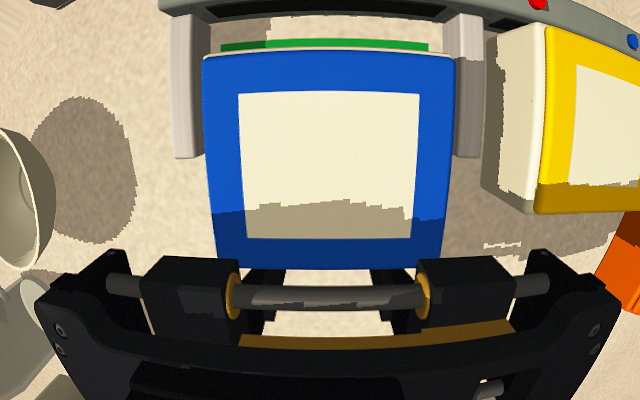

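The tub is between the rails with about 25 mm to go. Slowing down.

```bash
python3 -m inch '[{"slide":[0.008,0,0],"angular":[0,0,0],"claw":0.15},{"slide":[0.016,0,0],"angular":[0,0,0],"claw":0.15},{"slide":[0.024,0,0],"angular":[0,0,0],"claw":0.15},{"slide":[0.032,0,0],"angular":[0,0,0],"claw":0.15},{"slide":[0.04,0,0],"angular":[0,0,0],"claw":0.15},{"slide":[0.048,0,0],"angular":[0,0,0],"claw":0.15},{"slide":[0.056,0,0],"angular":[0,0,0],"claw":0.15},{"slide":[0.062,0,0],"angular":[0,0,0],"claw":0.15},{"slide":[0.068,0,0],"angular":[0,0,0],"claw":0.15},{"slide":[0.072,0,0],"angular":[0,0,0],"claw":0.15}]'; python3 go.py .654 .0927 .033 -95.7; python3 - <<'E'
from wr import *
d=look();cv2.imwrite("pics/w6.png",cv2.resize(d["color"][0:100,150:500],None,fx=2,fy=2)[...,::-1])
E
```

```text
time: 16.55
position: [0.6495, 0.0943, 0.0334]
tool_rot: [3.137, -0.161, 0.0]
ft_force: [-2.6, 0.7, 0.4]
grip_width: 0.57
grip_force: 1.2
slide [0.018 0.005 0.002] ang [ 0.    -0.    -0.006]
toolx [ 0.995 -0.102  0.   ] q [ 0.27  0.57 -0.59  1.62  0.35  1.06 -2.1 ] t 16.55 f [-2.6  0.7  0.4]
blue [711.1  87.9] [100.6  90.9] -5.88 px [201  50 255 220] rel home x,y mm [-7.7  0.9]
yellow [703.7 -61.1] [104.6  91.2] -5.3 px [526  61 114 187] rel home x,y mm [  -0.3 -148.1]
```

View pics/w6.png

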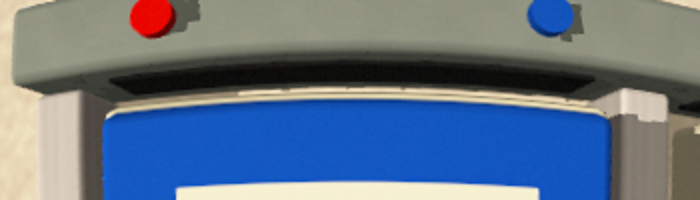

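The tub front is just short of the back stop, with an estimated gap of about 7 mm. I'll creep in, watching the force.

```bash
python3 -m inch '[{"slide":[0.002,0,0],"angular":[0,0,0],"claw":0.15},{"slide":[0.004,0,0],"angular":[0,0,0],"claw":0.15},{"slide":[0.006,0,0],"angular":[0,0,0],"claw":0.15},{"slide":[0.008,0,0],"angular":[0,0,0],"claw":0.15},{"slide":[0.01,0,0],"angular":[0,0,0],"claw":0.15},{"slide":[0.012,0,0],"angular":[0,0,0],"claw":0.15}]';  python3 -m inch '[{"slide":[0.001,0,0],"angular":[0,0,0],"claw":0.15},{"slide":[0.002,0,0],"angular":[0,0,0],"claw":0.15},{"slide":[0.003,0,0],"angular":[0,0,0],"claw":0.15},{"slide":[0.004,0,0],"angular":[0,0,0],"claw":0.15}]'; python3 wr.py
```

```text
time: 17.2
position: [0.6524, 0.094, 0.0335]
tool_rot: [3.137, -0.161, 0.0]
ft_force: [-1.7, 0.4, -1.4]
grip_width: 0.575
grip_force: 0.9
time: 17.6
position: [0.6533, 0.094, 0.0335]
tool_rot: [3.137, -0.161, 0.0]
ft_force: [-1.9, 0.0, -1.3]
grip_width: 0.576
grip_force: 0.9
blue [714.9  87.6] [100.6  90.9] -5.86 px [201  50 255 220] rel home x,y mm [-3.9  1. ]
yellow [703.8 -61.1] [104.5  91.2] -5.32 px [525  68 115 185] rel home x,y mm [  -0.2 -148. ]
```

```bash
python3 -m inch '[{"slide":[0.001,0,0],"angular":[0,0,0],"claw":0.15},{"slide":[0.002,0,0],"angular":[0,0,0],"claw":0.15},{"slide":[0.003,0,0],"angular":[0,0,0],"claw":0.15},{"slide":[0.004,0,0],"angular":[0,0,0],"claw":0.15}]'; python3 -m inch '[{"slide":[0.001,0,0],"angular":[0,0,0],"claw":0.15},{"slide":[0.002,0,0],"angular":[0,0,0],"claw":0.15},{"slide":[0.003,0,0],"angular":[0,0,0],"claw":0.15},{"slide":[0.004,0,0],"angular":[0,0,0],"claw":0.15}]'; python3 wr.py
```

```text
time: 18.05
position: [0.6544, 0.0939, 0.0335]
tool_rot: [3.137, -0.161, -0.0]
ft_force: [-1.6, 0.2, -0.6]
grip_width: 0.577
grip_force: 0.9
time: 18.45
position: [0.6553, 0.0938, 0.0335]
tool_rot: [3.137, -0.161, 0.0]
ft_force: [-1.8, 0.8, -1.6]
grip_width: 0.577
grip_force: 0.9
blue [716.9  87.4] [100.7  91. ] -5.86 px [201  50 255 220] rel home x,y mm [-1.9  1. ]
yellow [703.8 -61.1] [104.5  91.2] -5.27 px [524  73 116 184] rel home x,y mm [  -0.2 -148. ]
```

About 2 mm from the stop with light force. Releasing by backing off and rising.

```bash
python3 -m inch '[{"slide":[-0.04,0,0],"angular":[0,0,0],"claw":0.15},{"slide":[-0.12,0,0],"angular":[0,0,0],"claw":0.15},{"slide":[-0.2,0,0],"angular":[0,0,0],"claw":0.15},{"slide":[-0.25,0,-0.2],"angular":[0,0,0],"claw":0.15},{"slide":[-0.25,0,-0.4],"angular":[0,0,0],"claw":0.15},{"slide":[-0.3,0,-0.6],"angular":[0,0,0],"claw":0.15},{"slide":[-0.5,0.2,-0.8],"angular":[0,0,0],"claw":0.15},{"slide":[-0.6,0.4,-0.8],"angular":[0,0,0],"claw":0.15},{"slide":[-0.6,0.6,-0.8],"angular":[0,0,0],"claw":0.15},{"slide":[-0.6,0.7,-0.8],"angular":[0,0,0],"claw":0.15}]'; python3 -m inch '[{"slide":[0,0.2,0],"angular":[0,0,0],"claw":0.15},{"slide":[0,0.4,0],"angular":[0,0,0],"claw":0.15},{"slide":[0,0.4,0],"angular":[0,0,0],"claw":0.15},{"slide":[0,0.4,0],"angular":[0,0,0],"claw":0.15},{"slide":[0,0.4,0],"angular":[0,0,0],"claw":0.15}]'
python3 - <<'E'
from wr import *
d=ctrl.get_image("top");W=world(d)
for n,k in masks(d).items(): print(n,k.sum(),box(onplane(d,k,.001 if n=="green" else .064)))
cv2.imwrite("pics/t7.png",cv2.resize(d["color"][100:300,160:480],(800,500))[...,::-1])
E
```

```text
time: 19.5
position: [0.4897, -0.057, 0.2348]
tool_rot: [3.135, -0.157, 0.007]
ft_force: [0.2, 0.4, 0.2]
grip_width: 0.575
grip_force: 0.0
time: 20.0
position: [0.4806, -0.1542, 0.2332]
tool_rot: [3.137, -0.158, 0.002]
ft_force: [0.7, -0.4, -0.1]
grip_width: 0.577
grip_force: 0.0Traceback (most recent call last):
  File "<stdin>", line 3, in <module>
  File "h.py", line 17, in masks
    return {n:big(k&roi) for n,k in dict(blue=m(100,125,120),green=m(45,80,100),yellow=m(18,32,130),orange=m(5,14,170)).items()}
              ~~~^^^^^^^
  File "h.py", line 15, in <lambda>
    big=lambda k:(lambda n,l,st,c:np.isin(l,1+np.argmax(st[1:,4])))(*cv2.connectedComponentsWithStats(k.astype(np.uint8)))
                 ~~~~~~~~~~~~~~~~~~~~~~~~~~~~~~~~~~~~~~~~~~~~~~~~~~^^^^^^^^^^^^^^^^^^^^^^^^^^^^^^^^^^^^^^^^^^^^^^^^^^^^^^^
  File "h.py", line 15, in <lambda>
    big=lambda k:(lambda n,l,st,c:np.isin(l,1+np.argmax(st[1:,4])))(*cv2.connectedComponentsWithStats(k.astype(np.uint8)))
                                              ~~~~~~~~~^^^^^^^^^^
    return _wrapfunc(a, 'argmax', axis=axis, out=out, **kwds)
    return bound(*args, **kwds)
ValueError: attempt to get argmax of an empty sequence
```

```bash
sed -i 's/1+np.argmax(st\[1:,4\])/(1+np.argmax(st[1:,4])) if n>1 else 0/' h.py; python3 - <<'E'
from wr import *
d=ctrl.get_image("top");W=world(d)
cv2.imwrite("pics/t7.png",cv2.resize(d["color"][100:300,160:480],(800,500))[...,::-1])
for n,k in masks(d).items(): print(n,k.sum(),box(onplane(d,k,.001 if n=="green" else .064)))
E
```

```text
blue 304 (array([716.5,  87.2]), array([100.2,  90.1]), -5.71)
green 256000 (array([594.7,   1.9]), array([2358.7, 1396.5]), -0.77)
yellow 315 (array([701.8, -67.6]), array([98.6, 90.3]), -5.65)
orange 7 (array([ 586.7, -170.9]), array([ 3. , 15.2]), -27.86)
```

View pics/t7.png

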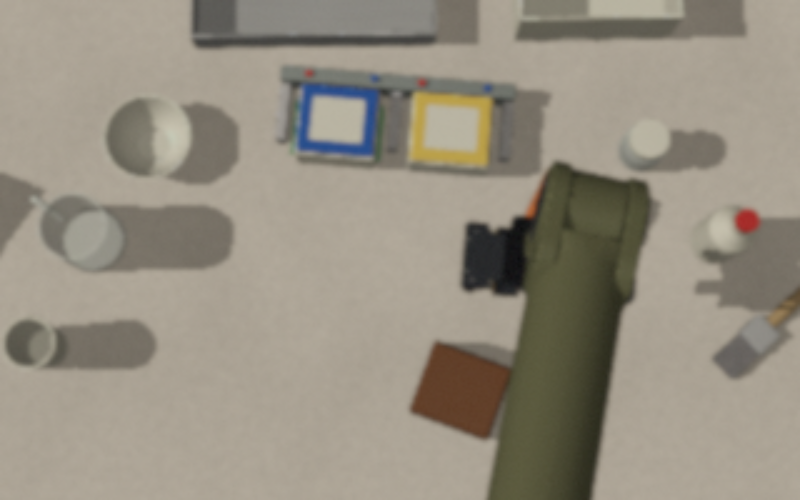

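The blue tub at (338,121) sits square in the left bay beside the yellow one at (451,130). It is level with it within about 1 mm in depth, and the yellow tub hasn't moved. Nothing else is disturbed. Handing in.

```bash
python3 -c "
from bench import ctrl
print(ctrl.close_job())"
```

```text
the job is handed in; nothing more can be done
None
```

The blue-lidded tub is docked square in the left bay, an estimated 2 mm from the back stop, with readings of about 5 N or less after each move; the gripper is clear, the yellow tub has not moved, and the job is handed in at about 20 s.

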